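# Hold a module test fixture's contact slide on its mark

### The job

Set the blue-topped module down flat in the nest of the test fixture, its gold contacts towards the probe bar, and let go of it. Then pull the spring-loaded slide out by its red handle until its black pointer lines up with the yellow mark, without pulling past the mark, and finish while still holding it there: it springs back if let go. Leave the orange-topped module, the reel and the screwdriver alone.

Things in the scene. Friction and masses are not known exactly. Their poses are not given: they have to be found in the camera images.
- fixture: Fixed test fixture: a pale slab 220 (x) x 200 (y) x 40 mm high, turned up to 0.3 rad. Origin: centre of its underside, on the bench. Its top is 40 mm above the origin. +y half: the nest; -y half: the slide, which pulls out along -x (towards the robot).
- nest (a point): Centre of the nest's floor (on the slab's top, at x 0, y +45 mm in the fixture frame; same axes as the fixture). The pocket is 76 (x) x 46 (y) mm, bounded by four L-shaped aluminium corners 10 mm high and 6 mm thick; its sides are open between the corners (60 mm along x, 22 mm along y). A seated module stands on this floor.
- nest_contact_end (a point): Where the middle of the module's contact end belongs when seated (35 mm to the fixture's +x of the nest centre, 14 mm above the nest floor). The probe bar (dark grey, carried by the slide) is on this side: its near face is 17 mm beyond this point with the slide at rest, underside 36 mm and top 52 mm above the slab's top, so it passes 8 mm over a seated module when the slide is pulled.
- module_center (a point): Loose module to be tested: a shielded steel box 70 (x) x 40 (y) x 28 (z) mm, about 0.15 kg, blue patch and six gold contacts on top. Point: its centre, 14 mm above its underside; its +x axis points to the end with the gold contacts, z up. Starts flat on the bench, left or right of the fixture.
- module_contact_end (a point): Middle of the module's end face with the gold contacts, 35 mm along its +x from its centre, at half height.
- slide (a joint): Travel of the spring-return slide in m: 0 at rest, growing as it is pulled along the fixture's -x, end stop at 0.065. The pointer, handle and probe bar move with it one to one. The spring pulls back with 3 N at rest plus 150 N per m of travel (7.5 to 10.5 N at the mark).
- handle (a point): Grip centre of the red handle on the slide: an upright block 16 (along fixture x) x 40 (y) x 55 mm high. Point: on its middle plane, 23 mm below its top, 32 mm above the carriage plate it stands on (85 mm above the bench). With the slide at rest there is nothing standing within 40 mm in front of it or 95 mm behind it on the carriage plate (but for the flat pointer strip, 1.5 mm proud); the guide rails beside it are lower than the plate's top.
- pointer (a point): Tip of the slide's black pointer (a strip 4 mm wide reaching sideways from the slide to the fixture's -y, this point on its centreline), same axes as the fixture; moves with the slide.
- mark_line (a point): The yellow mark's line (a fin 3 mm thick, this point on its centreline) at its inner end, beside the scale strip on the fixture's -y edge, same axes as the fixture, 30 to 50 mm along the fixture's -x from the pointer at rest. Pointer on the mark: both have the same x in the fixture's frame (they lie about the same distance sideways, the line about level with the pointer's top). The yellow block stands 13 mm above the slab.
- reject_center (a point): Orange-topped module, same size as the blue one, to be left alone. Its centre, 14 mm above its underside.
- reel_center (a point): Grey empty solder-wire reel standing on end, 56 mm across and 40 mm high, to be left alone. Its centre.
- driver: Screwdriver, 160 mm long, lying on the bench, to be left alone. Origin: its middle, on the underside; handle to its -x.
There are look-alikes about, which are no part of the job. What is shaped like the part that bears module_center but brown or green is not meant.

How it is judged:
By the outcome, as a careful person would: the job done as asked, in the order asked, and still so for the second after the job is handed in, while the arm keeps its last pose, push and grip.
It also fails if it takes over 54 s, if anything falls off the work surface, if the arm or the gripper's body presses on something with over 40 N, if the wrist force passes 120 N, or if a joint passes its speed limit or range.

### The arm

A 7-joint arm with a two-finger parallel gripper is mounted at the origin on the work surface. World frame = base frame: x ahead of the robot, y to its left, z up, the work surface at z = 0. Lengths are in m, angles in rad, forces in N, time in s.
With the tool pointing down it reaches from about 0.4 to 0.85 m from the base axis. Payload 4.5 kg.
Tool frame: the origin (TCP) lies midway between the tips of the shut fingers; the grasp point (between the pads) lies 19 mm behind it; z points along the fingers, y is the direction in which the jaws open and shut (so a half turn about z gives the same grasp; the last joint's range is limited). The gripper opens to 88 mm and grips with 3 to 60 N. Pads are 18 mm wide; open, the fingers measure 123 mm over their backs; the gripper's body (75 mm by 187 mm) begins 45 mm behind the grasp point.
Start: joints at [1.156, 0.689, -0.195, 1.565, 0.157, 0.902, -0.215], TCP at [0.271, -0.563, 0.239] pointing down, gripper open.
Joint ranges: [-3.01, 3.01], [-0.46, 2.08], [-1.47, 1.51], [0.13, 2.56], [-1, 4.14], [0.04, 2.09], [-2.66, 2.66]. Speed limits (rad/s): [2.57, 2.57, 3.14, 3.14, 3.14, 3.14, 3.14].

### API

Orientations are given as a unit quaternion [x, y, z, w].
In Python, from plant import r gives the robot as it stands. The module is installed in compiled form; this text tells all that it offers.
- The arm moves only by the tool carry_out, never from a script. Its argument "commands" is a list of rows, each a list of 6 numbers: the shift along the tool's x, y, z in m, then the turn, a rotation vector about the tool's x, y, z in degrees. In form: [[dx, dy, dz, wx, wy, wz], ...]. A call has 1 to 12 rows; each row is the pose to reach, as a shift and turn from the pose commanded when the call began, along the tool's axes at that moment; what a row does not reach only later rows make up. A row lasts 1/10 s, in which the tool goes at most 50 mm and 8.59 degrees, less where a joint would pass 70% of its speed; a pose out of reach is approached as far as the arm can. A call with a gripper value outside its range is refused whole. "fingers" is the closure in counts, from 0 (fully open) to 255 (shut), set as the call begins (left out, the last holds). The fingers move at their own pace and stop on an object; "grip_force" is the grip in N (left out, the last holds). Time passes only in rows, so rows that repeat a pose let the fingers close. It gives the time, the measured TCP pose, the force and the opening at its end, in the units of the state.
- r.get_state(): the state, without advancing time (a new reading comes with each control period).
- r.snapshot(name): name is "scene" or "side" or "wrist"; returns a dict with "img" (400x640x3 uint8, blue, green, red), "intrinsics" (3x3 intrinsics, pixels), "k1" (the pictures are not rectified: a ray, as slopes to the right and down, at radius r is drawn at 1 + k1 r^2 times it, then the intrinsics apply), "extrinsics" (4x4, takes a point from camera to world coordinates); the wrist camera has in their place "tool_from_camera" (4x4, takes a point from camera to tool coordinates, whose origin is the TCP and whose axes are the flange's). Camera axes: x right, y down, z forward; pixel columns grow to the right and rows downward; lengths in m; the calibration is good to about 2 mm. A picture is of the moment at which its call begins: read the wrist's pose just before it. There is no depth.
- r.finish_job(): hands the job in, once; it reports no verdict.
Trained networks look in a picture, given as the dict that the camera call returned (one of the last four; its "shot" number tells which), for a name from the list of things; names that differ only in an ending like _2 or _b are one class to them, and where a whole thing is asked for, a point or a joint stands for the part that bears it (a point fixed in the world has none). Each returns a list of dicts, best first, with "p" (0 to 1); they miss things now and then, are a little off and sometimes report something else, mostly with a low value. They report only what shows in the picture. A call takes as long as a camera call. They do not tell look-alikes from the thing itself.
- r.spot_in(picture, label): "xyz" ([x, y, z] in m, in world coordinates, good to about 4 mm: the middle of the surface that is visible of it).
- r.spot_point(picture, label): "xyz" ([x, y, z] in m, in world coordinates, good to about 4 mm: a listed point, or the origin of a listed thing).
The state is a dict: "clock": time; "q": joint angles; "qd": joint speeds; "joint_torque": joint torques, N m; "tool_pos": TCP position; "eef_rot": TCP orientation; "contact_force": force on the tool from outside, world axes, zero at the start; "moment": the same for the moment, N m; "opening": opening from 0.0 (shut) to 1.0 (fully open).
Only numpy, scipy, OpenCV 4.12 (cv2) and the standard library are available. Lean on these libraries where they do the work, as an engineer would, in place of code of your own. Each camera call takes 0.05 s, during which the arm holds its last target.

## Working session

There is one attempt and no reset: what is moved stays moved. The work goes in short steps, Python scripts to look and compute and a tool call to move; the robot and the scene stay as the last step left them, time stands still between calls to the robot, and variables do not carry over. Pictures are saved under pics/ and viewed, and the job is handed in when it is done.

Besides the shell and the picture viewer there is one more tool, called after "Request:" as name(argument=value, ...) on one line, values as JSON. carry_out: Moves the arm, as the interface text tells. Its arguments: {"type":"object","properties":{"commands":{"type":"array","items":{"type":"array","items":{"type":"number"}}},"fingers":{"type":"number"},"grip_force":{"type":"number"}},"required":["commands"]}

```bash
mkdir -p pics
cat > h.py <<'E'
import numpy as np, cv2
from scipy.spatial.transform import Rotation as R
from plant import r
def st():
    s=r.get_state(); print('t',round(s['clock'],2),'pos',np.round(s['tool_pos'],4),'rot',np.round(s['eef_rot'],4),'F',np.round(s['contact_force'],1),'op',round(s['opening'],3),'q',np.round(s['q'],2)); return s
def snap(n,f):
    p=r.snapshot(n); cv2.imwrite('pics/'+f,p['img']); return p
def campose(p,s=None):
    if 'extrinsics' in p: return np.array(p['extrinsics'])
    T=np.eye(4);T[:3,:3]=R.from_quat(s['eef_rot']).as_matrix();T[:3,3]=s['tool_pos']
    return T@np.array(p['tool_from_camera'])
def proj(p,X,s=None):
    T=np.linalg.inv(campose(p,s)); c=T[:3,:3]@np.array(X)+T[:3,3]; u=c[:2]/c[2]; u=u*(1+p['k1']*(u@u)); K=np.array(p['intrinsics'])
    return K[:2,:2]@u+K[:2,2]
def onplane(p,px,z,s=None):
    K=np.array(p['intrinsics']); d=np.linalg.solve(K[:2,:2],np.array(px,float)-K[:2,2]); u=d.copy()
    for _ in range(20): u=d/(1+p['k1']*(u@u))
    T=campose(p,s); v=T[:3,:3]@np.array([u[0],u[1],1]); o=T[:3,3]; return o+v*(z-o[2])/v[2]
def tolocal(s,X):  # world point in tool frame
    return R.from_quat(s['eef_rot']).inv().apply(np.array(X)-np.array(s['tool_pos']))
E
python3 - <<'E'
from h import *
s=st()
for n in ('scene','side'):
    p=snap(n,n+'0.png'); print(n,p['shot'])
    for l in ['fixture','nest','nest_contact_end','module_center','module_contact_end','handle','pointer','mark_line','reject_center','reel_center','driver']:
        try: print(l,[(np.round(d['xyz'],3).tolist(),round(d['p'],2),np.round(proj(p,d['xyz'])).tolist()) for d in r.spot_point(p,l)[:4]])
        except Exception as e: print(l,e)
st()
E
```

```text
t 0.0 pos [ 0.2709 -0.5626  0.2379] rot [ 9.749e-01  2.225e-01 -3.000e-04 -9.000e-04] F [ 0.4 -0.   0.4] op 1.003 q [ 1.16  0.69 -0.19  1.57  0.16  0.9  -0.22]
scene 1
fixture [([0.613, -0.03, 0.003], 0.91, [304.0, 209.0])]
nest [([0.627, 0.014, 0.041], 0.83, [310.0, 214.0])]
nest_contact_end [([0.659, 0.003, 0.053], 0.97, [299.0, 216.0])]
module_center [([0.498, 0.401, 0.013], 0.74, [441.0, 279.0]), ([0.545, 0.177, 0.011], 0.69, [370.0, 238.0]), ([0.55, 0.288, 0.013], 0.66, [398.0, 264.0])]
module_contact_end [([0.573, 0.273, 0.011], 0.86, [388.0, 266.0]), ([0.529, 0.402, 0.012], 0.72, [434.0, 286.0]), ([0.532, 0.207, 0.019], 0.62, [381.0, 241.0])]
handle [([0.545, -0.067, 0.085], 0.87, [311.0, 173.0])]
pointer [([0.56, -0.109, 0.049], 0.63, [299.0, 175.0]), ([0.545, -0.066, 0.087], 0.29, [312.0, 173.0])]
mark_line []
reject_center [([0.512, -0.313, 0.014], 0.77, [269.0, 137.0])]
reel_center [([0.697, 0.259, 0.013], 0.59, [353.0, 291.0])]
driver [([0.707, -0.262, -0.001], 0.79, [231.0, 182.0])]
side 2
fixture [([0.612, -0.028, 0.003], 0.76, [322.0, 243.0])]
nest [([0.624, 0.013, 0.0
[... 256 characters left out ...]
tact_end [([0.531, 0.203, 0.011], 0.91, [285.0, 189.0]), ([0.574, 0.274, 0.017], 0.89, [300.0, 173.0]), ([0.531, 0.4, 0.013], 0.76, [284.0, 154.0]), ([0.697, 0.26, 0.019], 0.36, [343.0, 172.0])]
handle [([0.546, -0.065, 0.085], 0.74, [292.0, 227.0])]
pointer [([0.555, -0.107, 0.049], 0.64, [298.0, 252.0])]
mark_line [([0.513, -0.092, 0.05], 0.57, [279.0, 248.0])]
reject_center [([0.507, -0.323, 0.017], 0.88, [277.0, 349.0])]
reel_center [([0.699, 0.262, 0.017], 0.52, [343.0, 172.0])]
driver [([0.713, -0.26, -0.001], 0.65, [385.0, 319.0])]
t 1.2 pos [ 0.2712 -0.5631  0.2388] rot [9.749e-01 2.225e-01 0.000e+00 1.000e-04] F [ 0.6 -0.7 -0.8] op 1.001 q [ 1.16  0.69 -0.19  1.57  0.16  0.9  -0.22]
```

View pics/scene0.png

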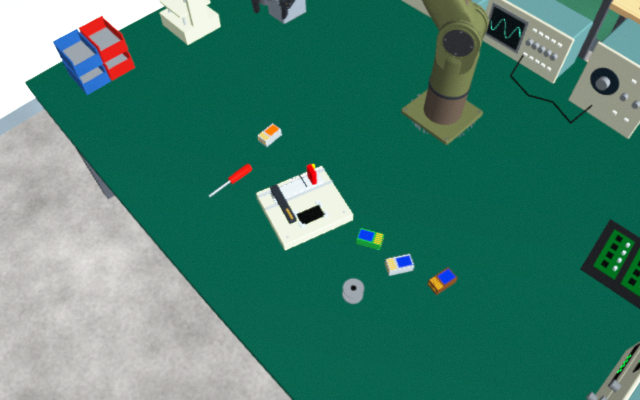

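View pics/side0.png

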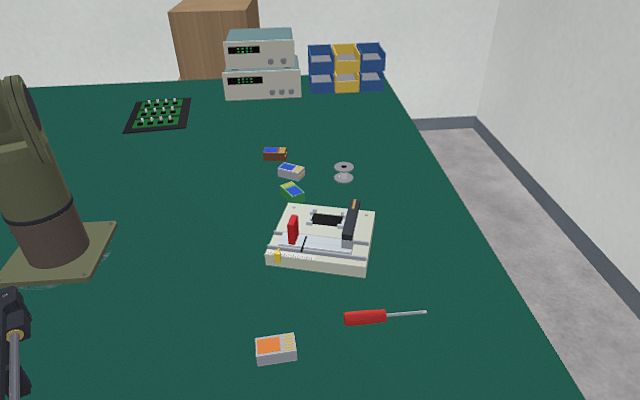

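The scene picture shows the white-bodied, blue-topped module at about px (399,264). The look-alikes are green at (370,238) and brown at (442,280). The side picture agrees. Fixture yaw is about -0.3. I'm moving above the module.

Request:
carry_out(commands=[[0.62,-0.647,-0.01,0,0,-123],[0.62,-0.647,-0.01,0,0,-123],[0.62,-0.647,-0.01,0,0,-123],[0.62,-0.647,-0.01,0,0,-123],[0.62,-0.647,-0.01,0,0,-123],[0.62,-0.647,-0.01,0,0,-123],[0.62,-0.647,-0.01,0,0,-123],[0.62,-0.647,-0.01,0,0,-123],[0.62,-0.647,-0.01,0,0,-123],[0.62,-0.647,-0.01,0,0,-123],[0.62,-0.647,-0.01,0,0,-123],[0.62,-0.647,-0.01,0,0,-123]])

```text
clock: 2.4
tool_pos: [0.4578, 0.0091, 0.2457]
eef_rot: [0.429, 0.903, -0.0, 0.001]
contact_force: [1.7, 0.2, 0.3]
opening: 1.0
```

```bash
cat >> h.py <<'E'
def move(s,X,h):  # local shift and z turn to go to X with tool-x heading h (down)
    Rt=R.from_matrix(np.array([[np.cos(h),np.sin(h),0],[np.sin(h),-np.cos(h),0],[0,0,-1]]).astype(float))
    rv=np.degrees((R.from_quat(s['eef_rot']).inv()*Rt).as_rotvec())
    a=R.from_quat(s['eef_rot']).as_matrix()[:,0]; print('heading',round(float(np.arctan2(a[1],a[0])),4))
    print('move',np.round(tolocal(s,X),4),np.round(rv,2))
E
python3 - <<'E'
from h import *
s=st(); p=snap('wrist','w1.png'); print(np.round(p['tool_from_camera'],3))
move(s,[0.549,0.289,0.25],2.6)
for l in ['fixture','nest','nest_contact_end','module_center','module_contact_end','handle','pointer','mark_line']:
    print(l,[(np.round(d['xyz'],4).tolist(),round(d['p'],2),np.round(proj(p,d['xyz'],s)).tolist()) for d in r.spot_point(p,l)[:4]])
E
```

```text
t 2.4 pos [0.4578 0.0091 0.2457] rot [ 4.291e-01  9.032e-01 -0.000e+00  5.000e-04] F [1.7 0.2 0.3] op 1.0 q [ 0.33  0.53 -0.69  2.03  0.49  0.75  0.02]
[[-0.    -0.966 -0.259  0.068]
 [ 1.     0.    -0.     0.001]
 [ 0.    -0.259  0.966 -0.145]
 [ 0.     0.     0.     1.   ]]
heading 2.2545
move [ 0.1594  0.2475 -0.0043] [ 1.00e-02  6.00e-02 -1.98e+01]
fixture [([0.6163, -0.0286, 0.0007], 0.82, [394.0, 262.0])]
nest []
nest_contact_end []
module_center [([0.5404, 0.1771, 0.0159], 0.75, [466.0, 108.0]), ([0.5469, 0.2879, 0.013], 0.72, [534.0, 38.0])]
module_contact_end [([0.5275, 0.2117, 0.0109], 0.84, [477.0, 78.0]), ([0.5824, 0.2672, 0.0113], 0.7, [540.0, 73.0])]
handle [([0.5436, -0.0635, 0.0844], 0.89, [342.0, 281.0])]
pointer [([0.5457, 0.2893, 0.0136], 0.69, [535.0, 36.0]), ([0.4998, -0.3204, 0.0158], 0.52, [207.0, 358.0])]
mark_line [([0.5177, -0.0942, 0.0479], 0.77, [308.0, 271.0]), ([0.5817, 0.2727, 0.0111], 0.65, [543.0, 69.0])]
```

Request:
carry_out(commands=[[0.159,0.247,-0.004,0,0,-20],[0.159,0.247,-0.004,0,0,-20],[0.159,0.247,-0.004,0,0,-20],[0.159,0.247,-0.004,0,0,-20],[0.159,0.247,-0.004,0,0,-20],[0.159,0.247,-0.004,0,0,-20],[0.159,0.247,-0.004,0,0,-20],[0.159,0.247,-0.004,0,0,-20],[0.159,0.247,-0.004,0,0,-20]])

```text
clock: 3.75
tool_pos: [0.5502, 0.2834, 0.249]
eef_rot: [0.27, 0.963, -0.001, 0.0]
contact_force: [0.3, -0.0, -1.1]
opening: 1.003
```

Run:
```python
from h import *
s=st(); p=snap('wrist','w2.png')
for l in ['module_center','module_contact_end']:
    print(l,[(np.round(d['xyz'],4).tolist(),round(d['p'],2),np.round(proj(p,d['xyz'],s)).tolist()) for d in r.spot_point(p,l)[:4]])
```

```text
t 3.75 pos [0.5502 0.2834 0.249 ] rot [ 2.697e-01  9.629e-01 -1.300e-03  1.000e-04] F [ 0.3 -0.  -1.1] op 1.003 q [-0.17  0.75 -0.72  1.56  0.55  1.05 -0.01]
module_center [([0.547, 0.2886, 0.0158], 0.87, [326.0, 168.0]), ([0.541, 0.1768, 0.0161], 0.66, [249.0, 208.0]), ([0.4987, 0.4014, 0.0141], 0.61, [387.0, 83.0])]
module_contact_end [([0.5262, 0.2123, 0.0108], 0.83, [266.0, 184.0]), ([0.5304, 0.3953, 0.0172], 0.8, [396.0, 110.0]), ([0.5794, 0.2716, 0.0121], 0.56, [328.0, 195.0])]
```

View pics/w2.png

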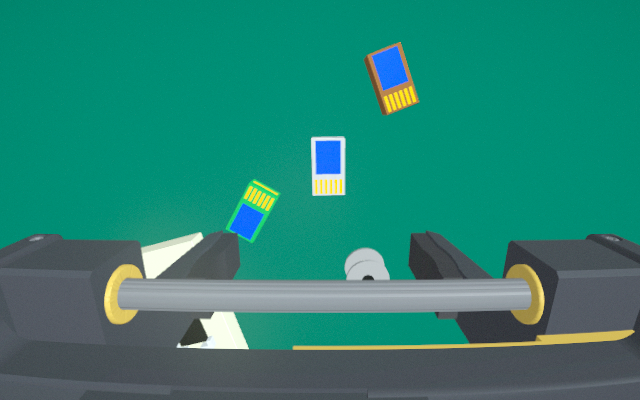

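View pics/w1.png

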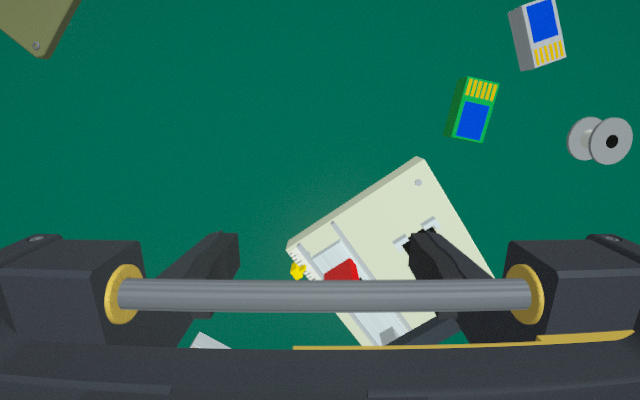

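The wrist view shows the target (white body, blue patch) at px (328,165), with its contacts pointing down the image. Green is at (252,210) and brown at (392,78). I'll measure its top outline next.

Run:
```python
from h import *
s=r.get_state(); p=r.snapshot('wrist'); im=p['img']
big=cv2.resize(im[110:220,260:400],None,fx=5,fy=5,interpolation=cv2.INTER_CUBIC); cv2.imwrite('pics/w2b.png',big)
b,g,rr=[im[...,i].astype(int) for i in range(3)]
m=((rr>100)|((b>150)&(g<120))).astype(np.uint8); 
n,lab,stt,c=cv2.connectedComponentsWithStats(m)
k=lab[165,328]; k=k or lab[170,315]; print(stt[k])
cn=max(cv2.findContours((lab==k).astype(np.uint8),0,2)[0],key=len)[:,0,:]
W=np.array([onplane(p,q,0.028,s)[:2] for q in cn])
rc=cv2.minAreaRect((W*1000).astype(np.float32)); print(rc); print(cv2.boxPoints(rc))
hull=cv2.minAreaRect(cn.astype(np.float32));print(cv2.boxPoints(hull))
mb=((b>180)&(g<120)&(rr<80)&(lab==k)); 
gm=((rr>150)&(b<130)&(lab==k))
for q in (mb,gm):
    y,x=np.nonzero(q); print('cent',x.mean(),y.mean(),onplane(p,[x.mean(),y.mean()],0.028,s))
st()
```

```text
[ 310  136   35   60 1952]
((545.1770629882812, 292.50079345703125), (40.334529876708984, 71.66315460205078), 59.58201599121094)
[[504.06674 293.25116]
 [565.86584 256.96777]
 [586.28735 291.75043]
 [524.4883  328.0338 ]]
[[310. 136.]
 [344. 136.]
 [344. 195.]
 [310. 195.]]
cent 327.31207598371776 157.09633649932158 [0.53574873 0.29830832 0.028     ]
cent 327.34722222222223 186.45833333333334 [0.56646407 0.27980637 0.028     ]
t 3.95 pos [0.5502 0.2843 0.2495] rot [ 2.695e-01  9.630e-01 -5.000e-04  3.000e-04] F [-0.3 -0.   0.5] op 0.998 q [-0.17  0.75 -0.72  1.56  0.55  1.05 -0.01]
```

View pics/w2b.png

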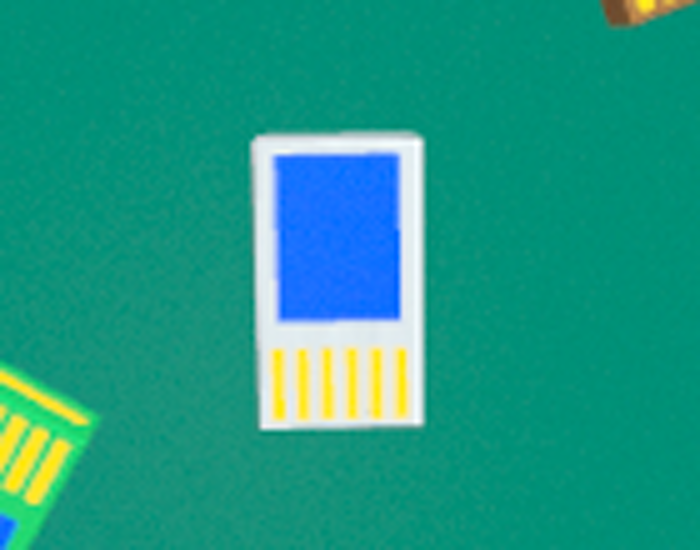

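Run:
```python
from h import *
s=st(); move(s,[0.550,0.2895,0.006],2.605)
```

```text
t 3.95 pos [0.5502 0.2843 0.2495] rot [ 2.695e-01  9.630e-01 -5.000e-04  3.000e-04] F [-0.3 -0.   0.5] op 0.998 q [-0.17  0.75 -0.72  1.56  0.55  1.05 -0.01]
heading 2.5959
move [0.0031 0.0046 0.2435] [-0.05  0.04 -0.52]
```

Request:
carry_out(commands=[[0.003,0.0045,0.05,0,0,-0.5],[0.003,0.0045,0.1,0,0,-0.5],[0.003,0.0045,0.15,0,0,-0.5],[0.003,0.0045,0.19,0,0,-0.5],[0.003,0.0045,0.19,0,0,-0.5],[0.003,0.0045,0.19,0,0,-0.5]], fingers=60)

```text
clock: 4.55
tool_pos: [0.5499, 0.2914, 0.0601]
eef_rot: [0.265, 0.964, 0.0, -0.0]
contact_force: [-0.6, -0.8, 0.7]
opening: 0.771
```

Run:
```python
from h import *
s=st(); move(s,[0.550,0.2895,0.006],2.605)
p=snap('wrist','w3.png')
c=np.array([.5465,.2915]);h=-.537;u=np.array([np.cos(h),np.sin(h)]);v=np.array([-u[1],u[0]])
im=p['img'].copy()
for a,b in [(35,20),(35,-20),(-35,20),(-35,-20)]:
    q=proj(p,[*(c+u*a/1000+v*b/1000),.028],s); cv2.circle(im,tuple(int(round(k)) for k in q),3,(0,0,255),1)
cv2.imwrite('pics/w3.png',im)
```

```text
t 4.55 pos [0.5499 0.2914 0.0601] rot [ 2.646e-01  9.644e-01  1.000e-04 -1.000e-04] F [-0.6 -0.8  0.7] op 0.771 q [-0.25  0.98 -0.57  1.68  0.76  0.71 -0.18]
heading 2.6061
move [-0.0011 -0.0015  0.0541] [ 0.01 -0.01  0.06]
```

View pics/w3.png

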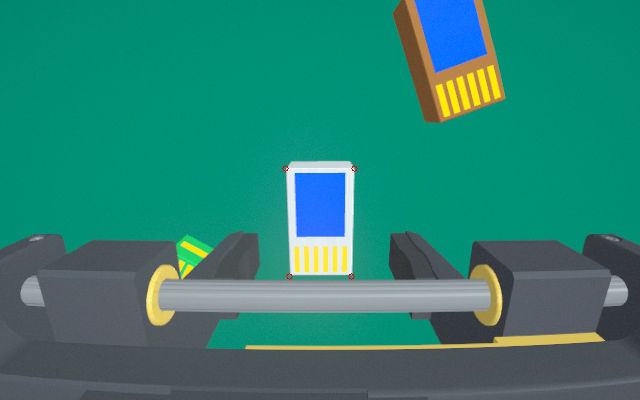

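Request:
carry_out(commands=[[-0.001,-0.0015,0.03,0,0,0],[-0.001,-0.0015,0.054,0,0,0],[-0.001,-0.0015,0.054,0,0,0]])

```text
clock: 4.9
tool_pos: [0.5499, 0.2892, 0.0057]
eef_rot: [0.265, 0.964, -0.0, 0.0]
contact_force: [-0.5, -0.3, 0.2]
opening: 0.763
```

Request:
carry_out(commands=[[0,0,0,0,0,0],[0,0,0,0,0,0],[0,0,0,0,0,0],[0,0,0,0,0,0],[0,0,0,0,0,0],[0,0,0,0,0,0]], fingers=255, grip_force=25)

```text
clock: 5.5
tool_pos: [0.5503, 0.2898, 0.0068]
eef_rot: [0.264, 0.964, 0.0, 0.001]
contact_force: [0.2, -1.1, 5.8]
opening: 0.453
```

Request:
carry_out(commands=[[0,0,-0.03,0,0,0],[0,0,-0.08,0,0,0],[0,0,-0.12,0,0,0],[0,0,-0.12,0,0,0]])

```text
clock: 5.9
tool_pos: [0.5524, 0.2926, 0.1313]
eef_rot: [0.264, 0.964, 0.004, 0.003]
contact_force: [-0.2, 0.6, -0.8]
opening: 0.448
```

Run:
```python
from h import *
s=st()
p=snap('wrist','w4.png')
P={}
for n in ('scene','side'):
    p=r.snapshot(n)
    for l in ['fixture','nest','nest_contact_end','handle','pointer','mark_line']:
        print(n,l,[(np.round(d['xyz'],4).tolist(),round(d['p'],2)) for d in r.spot_point(p,l)[:3]])
```

```text
t 5.9 pos [0.5524 0.2926 0.1313] rot [0.2645 0.9644 0.0044 0.0031] F [-0.2  0.6 -0.8] op 0.448 q [-0.22  0.89 -0.64  1.65  0.68  0.82 -0.12]
scene fixture [([0.6095, -0.0322, 0.0021], 0.93)]
scene nest [([0.6282, 0.0139, 0.0413], 0.6)]
scene nest_contact_end [([0.6572, 0.0042, 0.0493], 0.9)]
scene handle [([0.5433, -0.0676, 0.0855], 0.65)]
scene pointer [([0.5597, -0.1064, 0.0478], 0.84)]
scene mark_line [([0.5758, 0.2742, 0.132], 0.58)]
side fixture [([0.6164, -0.0285, 0.0012], 0.68)]
side nest [([0.6272, 0.0154, 0.0407], 0.97)]
side nest_contact_end [([0.6618, 0.0045, 0.0529], 0.73), ([0.7004, 0.2607, 0.0174], 0.42)]
side handle [([0.5456, -0.0656, 0.0825], 0.59)]
side pointer [([0.558, -0.1089, 0.051], 0.96)]
side mark_line [([0.5129, -0.0923, 0.0519], 0.42)]
```

View pics/w4.png

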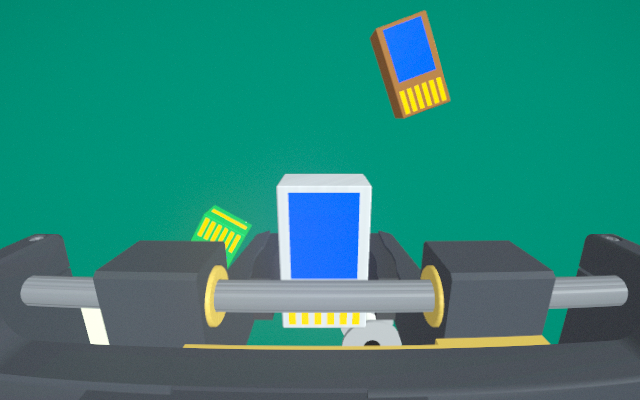

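Run:
```python
from h import *
s=st(); move(s,[0.713,-0.012,0.19],2.84)
```

```text
t 6.65 pos [0.5497 0.2897 0.1253] rot [ 2.643e-01  9.644e-01 -1.000e-04 -0.000e+00] F [ 0.9 -0.3 -1. ] op 0.451 q [-0.22  0.9  -0.64  1.66  0.69  0.82 -0.12]
heading 2.6067
move [-0.2943 -0.1763 -0.0647] [-1.000e-02 -0.000e+00 -1.337e+01]
```

Request:
carry_out(commands=[[-0.03,-0.02,-0.04,0,0,-2],[-0.07,-0.04,-0.064,0,0,-5],[-0.11,-0.065,-0.064,0,0,-8],[-0.15,-0.09,-0.064,0,0,-13.4],[-0.19,-0.113,-0.064,0,0,-13.4],[-0.23,-0.138,-0.064,0,0,-13.4],[-0.265,-0.16,-0.064,0,0,-13.4],[-0.294,-0.176,-0.064,0,0,-13.4],[-0.294,-0.176,-0.064,0,0,-13.4],[-0.294,-0.176,-0.064,0,0,-13.4]])

```text
clock: 7.65
tool_pos: [0.7128, -0.0124, 0.189]
eef_rot: [0.151, 0.989, 0.0, -0.0]
contact_force: [-0.7, 0.1, -0.1]
opening: 0.449
```

Run:
```python
from h import *
s=st()
p=snap('wrist','w5.png')
for l in ['nest','nest_contact_end','handle','pointer','mark_line']:
    print(l,[(np.round(d['xyz'],4).tolist(),round(d['p'],2),np.round(proj(p,d['xyz'],s)).tolist()) for d in r.spot_point(p,l)[:3]])
```

```text
t 7.65 pos [ 0.7128 -0.0124  0.189 ] rot [ 1.510e-01  9.885e-01  2.000e-04 -3.000e-04] F [-0.7  0.1 -0.1] op 0.449 q [ 0.29  0.96 -0.77  1.29  0.68  1.15  0.74]
nest [([0.6966, 0.2612, 0.0212], 0.4, [576.0, 90.0])]
nest_contact_end [([0.6598, 0.0006, 0.057], 0.63, [319.0, 131.0])]
handle [([0.5417, -0.063, 0.0819], 0.79, [190.0, 7.0])]
pointer [([0.5573, -0.1046, 0.0543], 0.8, [166.0, 54.0])]
mark_line []
```

View pics/w5.png

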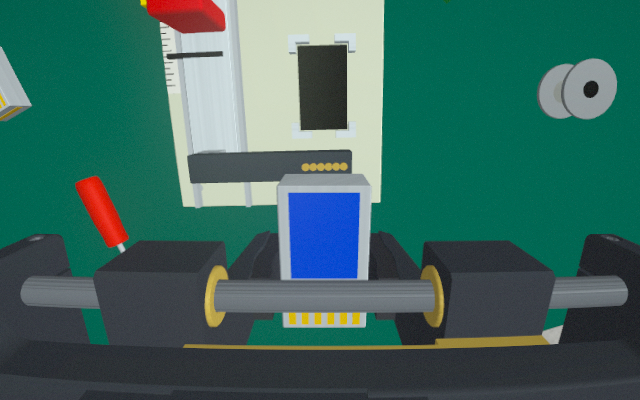

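```bash
cat > n.py <<'E'
from h import *
import sys,pickle
s=r.get_state(); p=r.snapshot('wrist'); pickle.dump((s,p),open('w5.pkl','wb'))
im=p['img']; im[:,:,:]
big=cv2.resize(im[10:160,260:400],None,fx=5,fy=4,interpolation=cv2.INTER_CUBIC)
cv2.imwrite('pics/w5b.png',big)
E
python3 n.py
```

```text
(no output)
```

View pics/w5b.png

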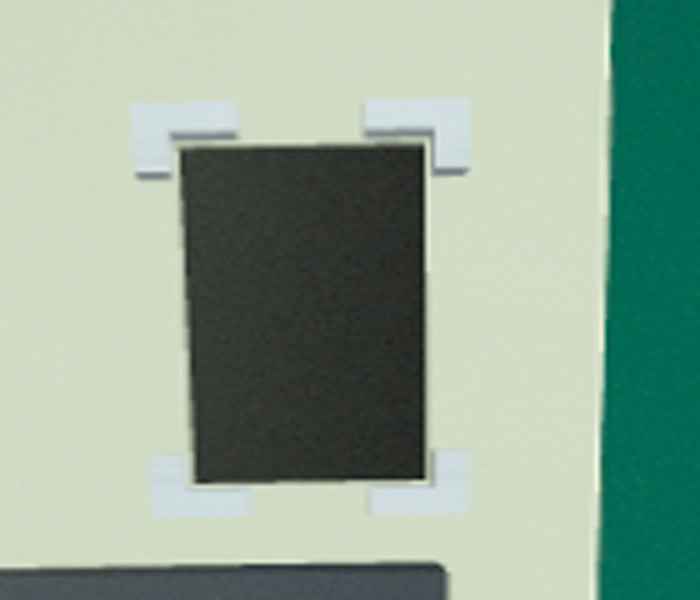

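Run:
```python
from h import *
import pickle
s,p=pickle.load(open('w5.pkl','rb'))
def f(C,z):
    W=np.array([onplane(p,[x/5+260-.4,y/4+10-.4],z,s) for x,y in C])
    print(np.round(W[:,:2],4).tolist(),'c',np.round(W.mean(0),4))
    u=(W[3]-W[0]+W[2]-W[1])/2; v=(W[0]-W[1]+W[3]-W[2])/2
    print('lenx',np.linalg.norm(u),'leny',np.linalg.norm(v),'yaw',np.arctan2(u[1],u[0]),np.arctan2(-v[0],v[1]))
f([(180,148),(424,145),(426,480),(196,483)],.04)
f([(131,102),(469,98),(468,514),(152,517)],.05)
# module in hand: check vs camera: crop
im=p['img']; cv2.imwrite('pics/w5c.png',cv2.resize(im[165:340,260:390],None,fx=4,fy=4,interpolation=cv2.INTER_CUBIC)[:600])
```

```text
[[0.5836, 0.0046], [0.5957, 0.0461], [0.6662, 0.0259], [0.6542, -0.0155]] c [0.6249 0.0153 0.04  ]
lenx 0.07335689058633388 leny 0.043259214002117956 yaw -0.2784803650115169 2.85754224953306
[[0.5745, -0.0003], [0.5907, 0.0549], [0.6752, 0.0306], [0.6588, -0.0247]] c [0.6248 0.0151 0.05  ]
lenx 0.08785303100121108 leny 0.057658401462693874 yaw -0.2809704498851325 2.855030894832951
```

View pics/w5c.png

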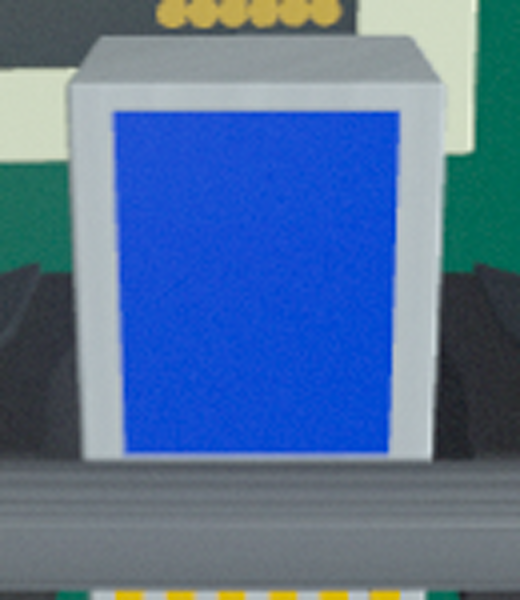

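Run:
```python
from h import *
import pickle
s,p=pickle.load(open('w5.pkl','rb'))
z=s['tool_pos'][2]+.022
for x,y in [(68,86),(444,85),(84,460),(434,460)]:
    print(np.round(tolocal(s,onplane(p,[x/4+260-.4,y/4+165-.4],z,s))*1000,1))
for x,y in [(283,327),(366,326)]:
    print(np.round(tolocal(s,onplane(p,[x,y],z,s))*1000,1))
# target
L=-.282; off=.004
st()
```

```text
[ 39.3 -18.2 -22. ]
[ 39.4  20.4 -22. ]
[ -3.7 -18.2 -22. ]
[ -3.7  21.  -22. ]
[-28.9 -18.1 -22. ]
[-28.4  21.1 -22. ]
t 8.0 pos [ 0.7127 -0.0106  0.1896] rot [0.1491 0.9888 0.     0.    ] F [ 0.4 -0.1 -0.6] op 0.454 q [ 0.29  0.96 -0.77  1.29  0.68  1.15  0.74]
```

Run:
```python
from h import *
import pickle
s,p=pickle.load(open('w5.pkl','rb'))
print(s['tool_pos'],s['eef_rot'],s['clock'])
def f(s,C,z):
    W=np.array([onplane(p,[x/5+260-.4,y/4+10-.4],z,s) for x,y in C])
    u=(W[3]-W[0]+W[2]-W[1])/2; print('c',np.round(W.mean(0),4),'tool',np.round(tolocal(s,W.mean(0)),4),'yaw',np.arctan2(u[1],u[0]))
C=[(131,102),(469,98),(468,514),(152,517)]
f(s,C,.05)
S=[dict(s),r.get_state()]
for i in range(4):
    r.snapshot('wrist'); S.append(r.get_state())
for q in S: 
    a=R.from_quat(q['eef_rot']).as_matrix()[:,0];print(q['clock'],np.round(q['tool_pos'],4),np.arctan2(a[1],a[0]))
m=dict(tool_pos=np.mean([q['tool_pos'] for q in S],0),eef_rot=R.from_quat([q['eef_rot'] for q in S]).mean().as_quat())
f(m,C,.05)
move(m,[.6289,.0129,.1],2.8596)
```

```text
[ 0.71257226 -0.01021435  0.18966422] [ 1.48865251e-01  9.88857483e-01  1.11131344e-04 -4.67609449e-05] 7.95
c [0.6248 0.0151 0.05  ] tool [ 0.0913 -0.0016  0.1397] yaw -0.2809704498851325
7.95 [ 0.7126 -0.0102  0.1897] 2.842751388148481
8.0 [ 0.7127 -0.0106  0.1896] 2.842227150261924
8.05 [ 0.7127 -0.0109  0.1896] 2.8417611836316903
8.1 [ 0.7128 -0.0111  0.1895] 2.841421887775406
8.15 [ 0.7129 -0.0113  0.1895] 2.841097928455488
8.2 [ 0.7129 -0.0114  0.1895] 2.84093100339778
c [0.625  0.0145 0.05  ] tool [ 0.0913 -0.0016  0.1396] yaw -0.28202470849608985
heading 2.8417
move [ 0.0872 -0.002   0.0896] [-0.    0.   -1.03]
```

Request:
carry_out(commands=[[0.03,-0.001,0,0,0,-1.1],[0.06,-0.001,0,0,0,-1.1],[0.08,-0.0013,0.02,0,0,-1.1],[0.0876,-0.0013,0.06,0,0,-1.1],[0.0876,-0.0013,0.09,0,0,-1.1],[0.0876,-0.0013,0.1,0,0,-1.1],[0.0876,-0.0013,0.1,0,0,-1.1],[0.0876,-0.0013,0.1,0,0,-1.1],[0.0876,-0.0013,0.1,0,0,-1.1],[0.0876,-0.0013,0.1,0,0,-1.1]])

```text
clock: 9.2
tool_pos: [0.6299, 0.0133, 0.0908]
eef_rot: [0.141, 0.99, 0.0, 0.001]
contact_force: [-0.3, 0.1, -1.0]
opening: 0.451
```

Run:
```python
from h import *
for i in range(3):
    s=st();r.snapshot('wrist') 
s=st();p=snap('wrist','w6.png')
move(s,[.6289,.0129,.046],2.8604)
q=snap('side','s6.png'); cv2.imwrite('pics/s6b.png',cv2.resize(q['img'][170:290,240:400],None,fx=5,fy=5,interpolation=cv2.INTER_CUBIC))
```

```text
t 9.2 pos [0.6299 0.0133 0.0908] rot [1.406e-01 9.901e-01 4.000e-04 1.200e-03] F [-0.3  0.1 -1. ] op 0.451 q [ 0.27  0.98 -0.7   1.65  0.81  0.83  0.5 ]
t 9.25 pos [0.6297 0.0132 0.0906] rot [1.406e-01 9.901e-01 2.000e-04 1.000e-03] F [ 0.2 -0.  -1.5] op 0.453 q [ 0.27  0.98 -0.7   1.65  0.81  0.83  0.5 ]
t 9.3 pos [0.6295 0.0131 0.0903] rot [1.406e-01 9.901e-01 1.000e-04 8.000e-04] F [ 0.3 -0.2 -1.5] op 0.453 q [ 0.27  0.98 -0.7   1.65  0.81  0.83  0.5 ]
t 9.35 pos [0.6293 0.0131 0.0901] rot [1.406e-01 9.901e-01 1.000e-04 6.000e-04] F [-0.9 -0.6 -1.6] op 0.449 q [ 0.27  0.98 -0.7   1.65  0.81  0.83  0.5 ]
heading 2.8594
move [ 0.0004 -0.0003  0.0441] [ 0.02  0.06 -0.05]
```

View pics/w6.png

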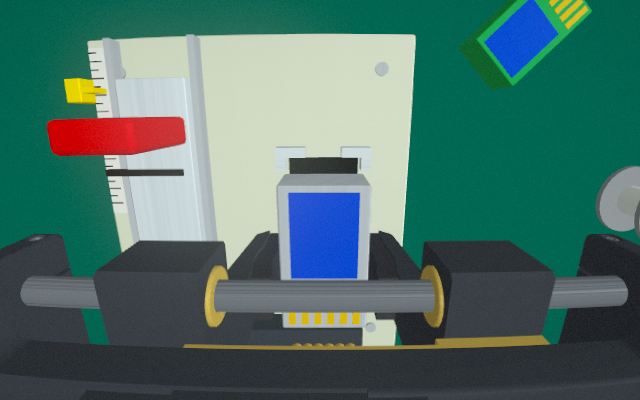

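View pics/s6b.png

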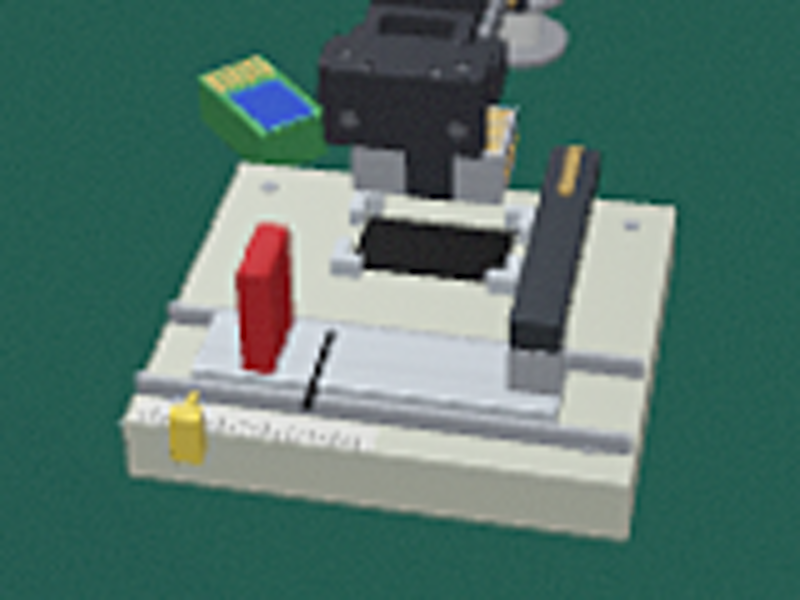

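Run:
```python
from h import *
s=st();p=r.snapshot('wrist')
cv2.imwrite('pics/w6b.png',cv2.resize(p['img'][135:200,260:385],None,fx=6,fy=6,interpolation=cv2.INTER_CUBIC))
for x in [(275.5,147.5),(370.5,147.5),(370,167),(276,167)]: print(np.round(tolocal(s,onplane(p,x,.05,s))*1000,1))
print(np.round(tolocal(s,onplane(p,(289.5,175),.04,s))*1000,1),np.round(tolocal(s,onplane(p,(357,175),.04,s))*1000,1))
move(s,[.6289,.0129,.046],2.8604)
```

```text
t 9.45 pos [0.6291 0.0131 0.0898] rot [1.405e-01 9.901e-01 0.000e+00 3.000e-04] F [-0.2  0.7 -1.3] op 0.452 q [ 0.27  0.98 -0.7   1.65  0.81  0.83  0.5 ]
[ 49.  -27.7  39.7]
[49.  29.1 39.7]
[37.2 29.2 39.7]
[ 37.2 -27.8  39.7]
[ 30.4 -20.9  49.7] [30.4 22.5 49.8]
heading 2.8596
move [ 0.0001 -0.0002  0.0438] [ 0.01  0.03 -0.05]
```

View pics/w6b.png

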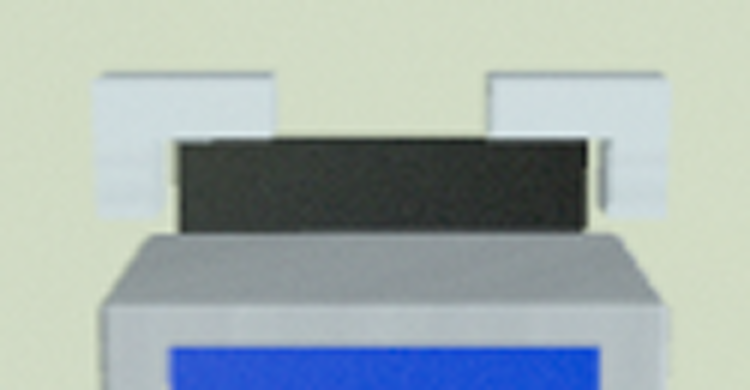

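Request:
carry_out(commands=[[0.0003,-0.0004,0.012,0,0,0],[0.0003,-0.0004,0.024,0,0,0],[0.0003,-0.0004,0.034,0,0,0],[0.0003,-0.0004,0.04,0,0,0],[0.0003,-0.0004,0.0425,0,0,0],[0.0003,-0.0004,0.0435,0,0,0],[0.0003,-0.0004,0.0435,0,0,0],[0.0003,-0.0004,0.0435,0,0,0]])

```text
clock: 10.3
tool_pos: [0.6275, 0.0126, 0.0467]
eef_rot: [0.14, 0.99, -0.001, -0.001]
contact_force: [-5.0, -2.2, 8.7]
opening: 0.453
```

Run:
```python
from h import *
s=st(); q=snap('side','s7.png'); cv2.imwrite('pics/s7b.png',cv2.resize(q['img'][170:290,240:400],None,fx=5,fy=5,interpolation=cv2.INTER_CUBIC))
s=st();p=snap('wrist','w7.png')
st()
```

```text
t 10.3 pos [0.6275 0.0126 0.0467] rot [ 1.404e-01  9.901e-01 -8.000e-04 -6.000e-04] F [-5.  -2.2  8.7] op 0.453 q [ 0.25  1.03 -0.66  1.66  0.86  0.77  0.46]
t 10.35 pos [0.6276 0.0126 0.0468] rot [ 1.404e-01  9.901e-01 -7.000e-04 -6.000e-04] F [-4.9 -1.3  8.1] op 0.451 q [ 0.25  1.03 -0.66  1.66  0.86  0.77  0.46]
t 10.4 pos [0.6275 0.0126 0.0467] rot [ 1.404e-01  9.901e-01 -7.000e-04 -6.000e-04] F [-4.2 -1.6  8.5] op 0.452 q [ 0.25  1.03 -0.66  1.66  0.86  0.77  0.46]
```

View pics/s7b.png

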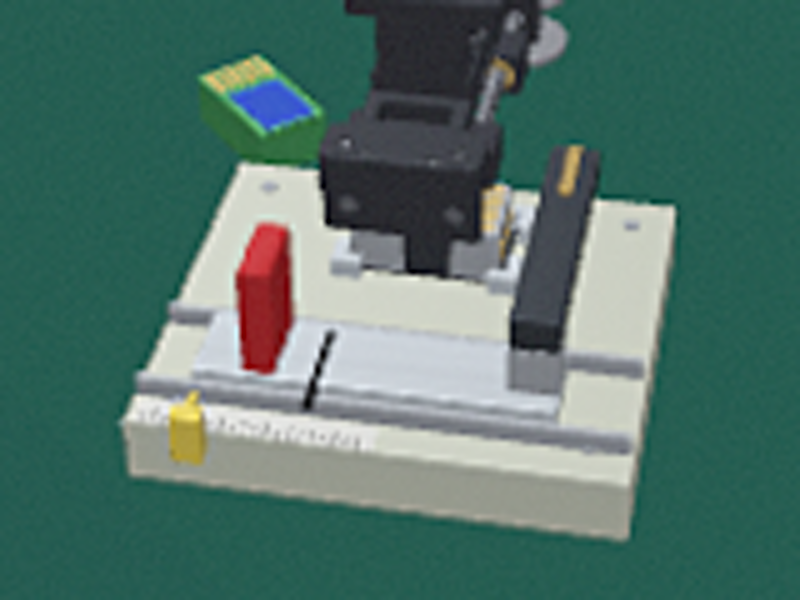

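View pics/w7.png

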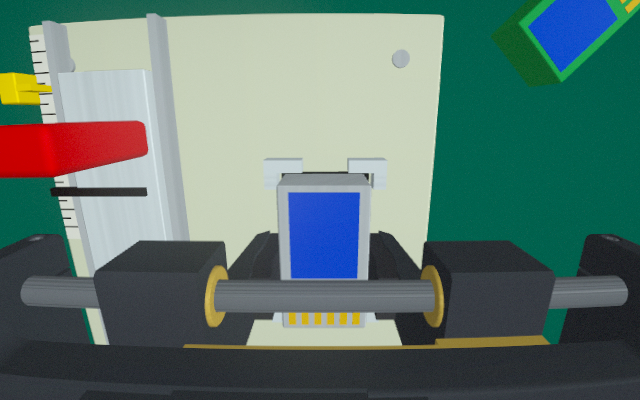

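Request:
carry_out(commands=[[0,0,-0.001,0,0,0],[0,0,-0.001,0,0,0],[0,0,-0.001,0,0,0],[0,0,-0.001,0,0,0],[0,0,-0.001,0,0,0]], fingers=90)

```text
clock: 10.9
tool_pos: [0.6285, 0.0128, 0.0468]
eef_rot: [0.14, 0.99, 0.0, -0.0]
contact_force: [0.1, -0.8, 0.2]
opening: 0.647
```

Run:
```python
from h import *
s=st(); q=snap('side','s8.png'); cv2.imwrite('pics/s8b.png',cv2.resize(q['img'][170:290,240:400],None,fx=5,fy=5,interpolation=cv2.INTER_CUBIC))
s=st();p=snap('wrist','w8.png')
st()
```

```text
t 10.9 pos [0.6285 0.0128 0.0468] rot [ 0.1405  0.9901  0.     -0.    ] F [ 0.1 -0.8  0.2] op 0.647 q [ 0.25  1.03 -0.66  1.66  0.86  0.77  0.46]
t 10.95 pos [0.6285 0.0128 0.0468] rot [ 0.1405  0.9901  0.     -0.    ] F [-0.4 -0.4  0.4] op 0.645 q [ 0.25  1.03 -0.66  1.66  0.86  0.77  0.46]
t 11.0 pos [0.6285 0.0128 0.0468] rot [ 0.1405  0.9901 -0.      0.    ] F [-0.5  0.8  0.2] op 0.649 q [ 0.25  1.03 -0.66  1.66  0.86  0.77  0.46]
```

View pics/w8.png

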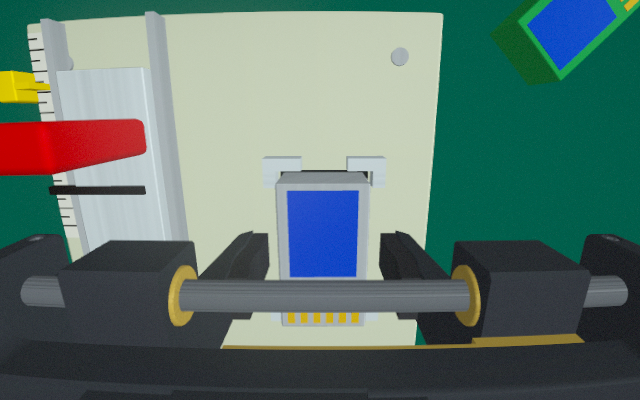

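Module released: it sits between the nest corners in the wrist view, with contacts toward the probe bar. Next I lift straight up, then go above the handle with the jaws along fixture x and the camera on the pointer side.

Request:
carry_out(commands=[[0,0,-0.02,0,0,0],[0,0,-0.06,0,0,0],[0,0,-0.11,0,0,0],[0,0,-0.15,0,0,0],[0,0,-0.15,0,0,0],[0,0,-0.15,0,0,0]])

```text
clock: 11.6
tool_pos: [0.6288, 0.0126, 0.1976]
eef_rot: [0.141, 0.99, -0.0, 0.001]
contact_force: [0.2, -0.3, -0.4]
opening: 0.641
```

Run:
```python
from h import *
s=st();p=snap('wrist','w9.png')
move(s,[.545,-.066,.21],2.859+np.pi/2)
```

```text
t 11.6 pos [0.6288 0.0126 0.1976] rot [ 1.406e-01  9.901e-01 -1.000e-04  8.000e-04] F [ 0.2 -0.3 -0.4] op 0.641 q [ 0.32  0.84 -0.79  1.58  0.68  1.01  0.61]
heading 2.8595
move [ 0.0585 -0.0989 -0.0125] [-7.000e-02  8.000e-02 -8.997e+01]
```

View pics/w9.png

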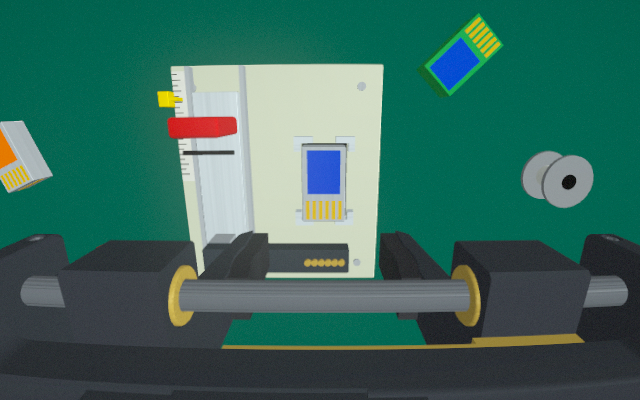

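Run:
```python
from h import *
s=st();p=r.snapshot('wrist');im=p['img']
import pickle; pickle.dump((s,p),open('w9.pkl','wb'))
cv2.imwrite('pics/w9a.png',cv2.resize(im[125:235,285:365],None,fx=5,fy=5,interpolation=cv2.INTER_CUBIC))
cv2.imwrite('pics/w9b.png',cv2.resize(im[60:190,150:260],None,fx=5,fy=4.5,interpolation=cv2.INTER_CUBIC))
```

```text
t 11.65 pos [0.6279 0.0122 0.1962] rot [ 1.405e-01  9.901e-01 -6.000e-04 -5.000e-04] F [ 0.1 -0.1 -0.8] op 0.649 q [ 0.32  0.85 -0.79  1.58  0.68  1.01  0.61]
```

View pics/w9a.png

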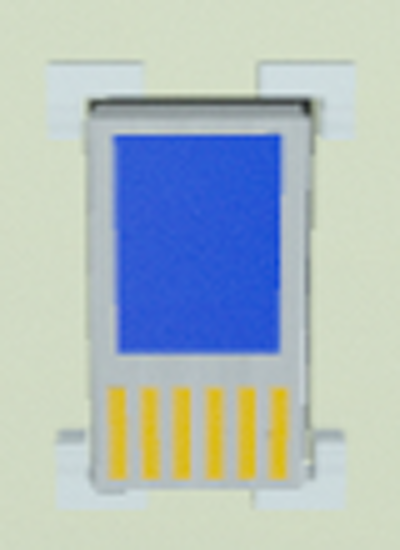

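View pics/w9b.png

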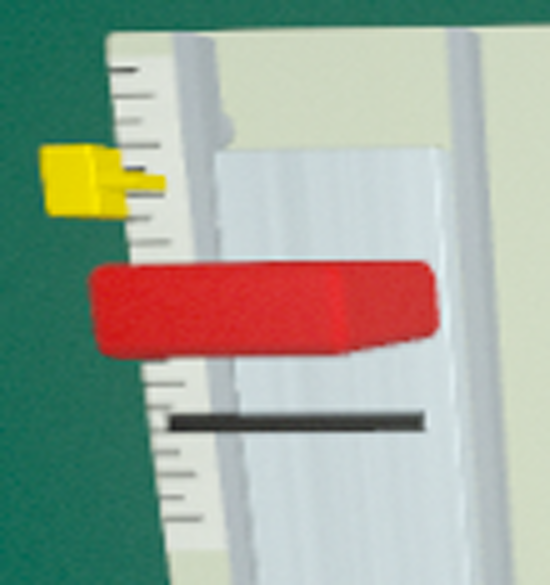

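Run:
```python
from h import *
import pickle
s,p=pickle.load(open('w9.pkl','rb'))
yaw=-.282; N=np.array([.6248,.0151]); ex=np.array([np.cos(yaw),np.sin(yaw)]); ey=np.array([-ex[1],ex[0]])
F=N-ey*.045
def fx(w): d=w[:2]-F; return np.round([d@ex*1000,d@ey*1000],1)
print('module')
W=[]
for x,y in [(90,118),(309,112),(300,490),(92,488)]:
    w=onplane(p,[x/5+285-.4,y/5+125-.4],.068,s);W.append(w);print(np.round(w,4),fx(w))
print(fx(np.mean(W,0)))
for x,y in [(47,62),(355,62),(345,508),(57,508)]:
    w=onplane(p,[x/5+285-.4,y/5+125-.4],.05,s);print('corner',fx(w))
for n,x,y,z in [('h',92,268,.108),('h',338,265,.108),('h',345,352,.108),('h',105,357,.108),('ptr',168,422,.0545),('mark',165,183,.0545)]:
    w=onplane(p,[x/5+150-.4,y/4.5+60-.4],z,s);print(n,np.round(w,4),fx(w))
```

```text
module
[0.5848 0.0063 0.068 ] [-36.   25.4]
[0.5945 0.0437 0.068 ] [-37.  64.]
[0.6621 0.0237 0.068 ] [33.4 63.6]
[ 0.6508 -0.0137  0.068 ] [33.  24.5]
[-1.6 44.4]
corner [-44.6  16.3]
corner [-44.6  73.7]
corner [43.6 74. ]
corner [43.6 16.1]
h [ 0.5324 -0.0805  0.108 ] [-62.2 -72.5]
h [ 0.5428 -0.0444  0.108 ] [-62.2 -35. ]
h [ 0.5564 -0.0484  0.108 ] [-48.  -35.1]
h [ 0.5465 -0.0843  0.108 ] [-47.5 -72.2]
ptr [ 0.5585 -0.1045  0.0545] [-30.4 -88.3]
mark [ 0.5136 -0.0868  0.0545] [-78.5 -83.8]
```

Request:
carry_out(commands=[[0.03,-0.03,-0.013,0,0,-8],[0.059,-0.06,-0.013,0,0,-16],[0.059,-0.0975,-0.013,0,0,-24],[0.059,-0.0975,-0.013,0,0,-32],[0.059,-0.0975,-0.013,0,0,-40],[0.059,-0.0975,-0.013,0,0,-48],[0.059,-0.0975,-0.013,0,0,-56],[0.059,-0.0975,-0.013,0,0,-64],[0.059,-0.0975,-0.013,0,0,-72],[0.059,-0.0975,-0.013,0,0,-80],[0.059,-0.0975,-0.013,0,0,-88],[0.059,-0.0975,-0.013,0,0,-90]], fingers=115)

```text
clock: 12.9
tool_pos: [0.5437, -0.0647, 0.2078]
eef_rot: [-0.602, 0.798, 0.001, -0.001]
contact_force: [-1.3, 0.7, 0.4]
opening: 0.548
```

Request:
carry_out(commands=[[0,0,0,0,0,0],[0,0,0,0,0,0],[0,0,0,0,0,0],[0,0,0,0,0,0],[0,0,0,0,0,0]])

```text
clock: 13.4
tool_pos: [0.5447, -0.0645, 0.2099]
eef_rot: [-0.601, 0.799, -0.0, -0.0]
contact_force: [0.6, -0.5, 0.1]
opening: 0.545
```

Run:
```python
from h import *
s=st();p=snap('wrist','w10.png')
move(s,[.5446,-.0644,.066],2.8596+np.pi/2)
print(r.spot_point(p,'handle')[:1],r.spot_point(p,'pointer')[:1],r.spot_point(p,'mark_line')[:1])
```

```text
t 13.4 pos [ 0.5447 -0.0645  0.2099] rot [-6.007e-01  7.995e-01 -1.000e-04 -1.000e-04] F [ 0.6 -0.5  0.1] op 0.545 q [ 0.66  0.89 -1.2   1.8   0.93  1.14  2.  ]
heading -1.8529
move [-1.000e-04  1.000e-04  1.439e-01] [-0.01 -0.02 -0.01]
[{'xyz': [0.5435, -0.0612, 0.0807], 'p': 0.58}] [{'xyz': [0.5598, -0.1087, 0.0567], 'p': 0.75}] [{'xyz': [0.5128, -0.0949, 0.0467], 'p': 0.57}]
```

View pics/w10.png

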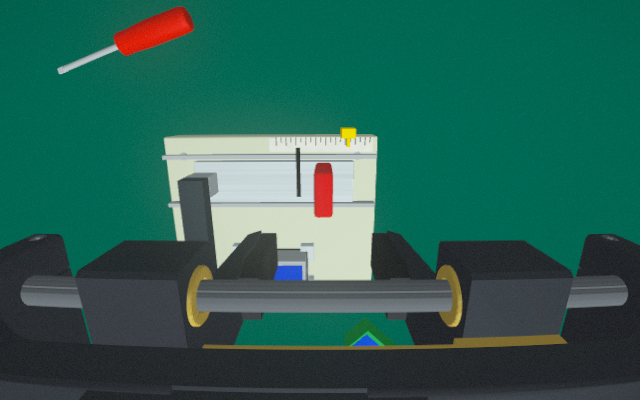

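Request:
carry_out(commands=[[0,0,0.04,0,0,0],[0,0,0.08,0,0,0],[0,0,0.11,0,0,0],[0,0,0.13,0,0,0],[0,0,0.142,0,0,0],[0,0,0.142,0,0,0],[0,0,0.142,0,0,0],[0,0,0.142,0,0,0]])

```text
clock: 14.4
tool_pos: [0.5456, -0.0642, 0.0692]
eef_rot: [-0.601, 0.799, -0.001, 0.001]
contact_force: [-0.1, -0.4, 0.5]
opening: 0.549
```

Run:
```python
from h import *
s=st();p=snap('wrist','w11.png')
move(s,[.5446,-.0644,.068],2.8596+np.pi/2)
```

```text
t 14.4 pos [ 0.5456 -0.0642  0.0692] rot [-6.007e-01  7.995e-01 -6.000e-04  1.000e-03] F [-0.1 -0.4  0.5] op 0.549 q [ 0.59  1.08 -1.04  1.9   1.19  0.96  1.81]
heading -1.8529
move [0.0004 0.0009 0.0012] [-0.12  0.05 -0.01]
```

View pics/w11.png

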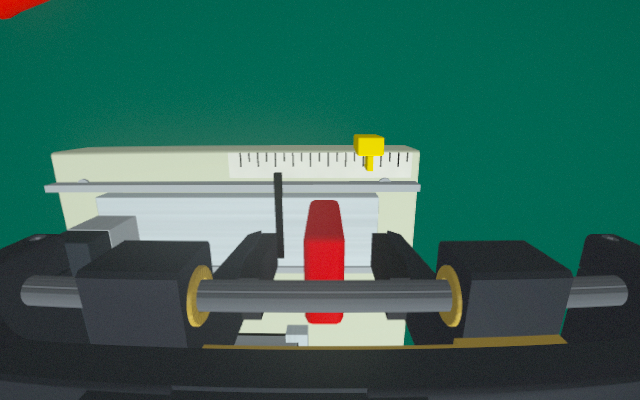

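Handle sits between the jaws. The pointer tip is at px (278,174) and the yellow fin at (369,165), both in view. Now I close the jaws.

Request:
carry_out(commands=[[0,0,0,0,0,0],[0,0,0,0,0,0],[0,0,0,0,0,0],[0,0,0,0,0,0],[0,0,0,0,0,0],[0,0,0,0,0,0],[0,0,0,0,0,0]], fingers=255, grip_force=45)

```text
clock: 15.15
tool_pos: [0.5454, -0.0647, 0.068]
eef_rot: [-0.601, 0.8, -0.001, 0.0]
contact_force: [3.2, -1.0, -0.4]
opening: 0.176
```

```bash
cat > m.py <<'E'
from h import *
import sys
n=sys.argv[1]
s=st();p=snap('wrist',n+'.png'); im=p['img']
cv2.imwrite('pics/'+n+'b.png',cv2.resize(im[130:200,250:400],None,fx=5,fy=5,interpolation=cv2.INTER_CUBIC))
b,g,rr=[im[...,i].astype(int) for i in range(3)]
E=R.from_quat(s['eef_rot']).as_matrix()
# yellow fin: rows below block, narrow runs
Y=(rr>150)&(g>130)&(b<90); D=(rr<75)&(g<75)&(b<75)
fp=[];dp=[]
for v in range(130,200):
    xs=np.nonzero(Y[v,200:520])[0]+200
    if 2<=len(xs)<=11: fp.append((xs.mean(),v,len(xs)))
    xs=np.nonzero(D[v,200:520])[0]+200
    if 4<=len(xs)<=12: dp.append((xs.mean(),v,len(xs)))
print('fin',[tuple(np.round(a,1)) for a in fp]); print('ptr',[tuple(np.round(a,1)) for a in dp[:14]])
yaw=-.282; ex=np.array([np.cos(yaw),np.sin(yaw)]); F=np.array([.6248,.0151])-.045*np.array([-ex[1],ex[0]])
ey=np.array([-ex[1],ex[0]])
def fx(q,z): d=onplane(p,q[:2],z,s)[:2]-F; return np.array([d@ex,d@ey])*1000
ff=[fx(q,.0545) for q in fp]; dd=[fx(q,.0545) for q in dp[:10]]
for q in ff: print('F',np.round(q,1))
for q in dd: print('P',np.round(q,1))
if ff and dd: print('remaining mm', np.median([a[0] for a in dd])-np.median([a[0] for a in ff]))
E
python3 m.py g1
```

```text
t 15.15 pos [ 0.5454 -0.0647  0.068 ] rot [-6.006e-01  7.995e-01 -5.000e-04  5.000e-04] F [ 3.2 -1.  -0.4] op 0.176 q [ 0.59  1.08 -1.04  1.9   1.19  0.96  1.81]
fin [(np.float64(370.2), np.float64(157.0), np.float64(10.0)), (np.float64(369.5), np.float64(158.0), np.float64(8.0)), (np.float64(369.0), np.float64(159.0), np.float64(7.0)), (np.float64(369.0), np.float64(160.0), np.float64(7.0)), (np.float64(369.0), np.float64(161.0), np.float64(7.0)), (np.float64(369.0), np.float64(162.0), np.float64(7.0)), (np.float64(368.5), np.float64(163.0), np.float64(8.0)), (np.float64(368.5), np.float64(164.0), np.float64(8.0)), (np.float64(368.5), np.float64(165.0), np.float64(8.0)), (np.float64(368.5), np.float64(166.0), np.float64(8.0)), (np.float64(368.5), np.float64(167.0), np.float64(8.0)), (np.float64(368.5), np.float64(168.0), np.float64(8.0)), (np.float64(369.0), np.float64(169.0), np.float64(7.0)), (np.float64(369.0), np.float64(170.0), np.float64(7.0)), (np.float64(369.5), np.float64(171.0), np.float64(6.0)), (np.float64(370.0), np.float64(172.0), np.float64(5.0))]
ptr [(np.float64(277
[... 530 characters left out ...]
83.0), np.float64(7.0)), (np.float64(277.5), np.float64(184.0), np.float64(8.0)), (np.float64(277.5), np.float64(185.0), np.float64(8.0)), (np.float64(277.0), np.float64(186.0), np.float64(7.0)), (np.float64(277.5), np.float64(187.0), np.float64(6.0))]
F [-78.8 -98.4]
F [-78.5 -97.9]
F [-78.2 -97.3]
F [-78.2 -96.8]
F [-78.3 -96.3]
F [-78.3 -95.8]
F [-78.  -95.3]
F [-78.1 -94.7]
F [-78.1 -94.2]
F [-78.1 -93.7]
F [-78.1 -93.2]
F [-78.1 -92.6]
F [-78.4 -92.1]
F [-78.4 -91.6]
F [-78.7 -91. ]
F [-79.  -90.5]
P [-30.6 -89.5]
P [-30.3 -88.9]
P [-30.3 -88.4]
P [-30.3 -87.9]
P [-30.2 -87.3]
P [-30.2 -86.8]
P [-30.2 -86.3]
P [-30.2 -85.7]
P [-30.1 -85.2]
P [-30.1 -84.6]
remaining mm 48.025438602932276
```

View pics/g1b.png

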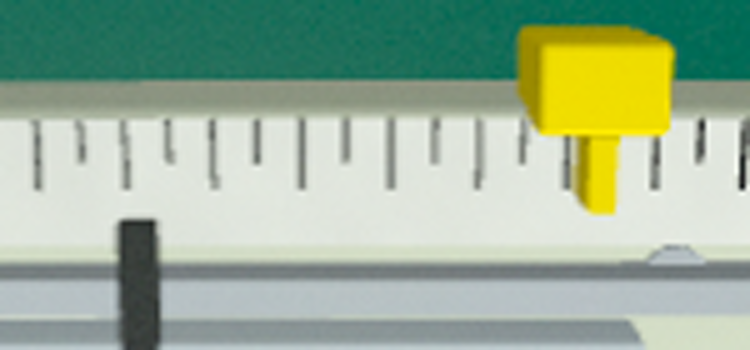

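Request:
carry_out(commands=[[0,0.003,0,0,0,0],[0,0.007,0,0,0,0],[0,0.012,0,0,0,0],[0,0.017,0,0,0,0],[0,0.022,0,0,0,0],[0,0.027,0,0,0,0],[0,0.031,0,0,0,0],[0,0.034,0,0,0,0],[0,0.036,0,0,0,0],[0,0.037,0,0,0,0],[0,0.037,0,0,0,0],[0,0.037,0,0,0,0]])

```text
clock: 16.4
tool_pos: [0.5106, -0.0546, 0.068]
eef_rot: [-0.6, 0.8, -0.001, 0.001]
contact_force: [8.8, -2.9, -2.8]
opening: 0.181
```

```bash
python3 m.py g2 | cut -c1-400
```

```text
t 16.4 pos [ 0.5106 -0.0546  0.068 ] rot [-0.6004  0.7997 -0.0012  0.001 ] F [ 8.8 -2.9 -2.8] op 0.181 q [ 0.59  1.06 -1.04  2.    1.24  0.92  1.7 ]
fin [(np.float64(302.0), np.float64(157.0), np.float64(7.0)), (np.float64(302.0), np.float64(158.0), np.float64(7.0)), (np.float64(302.0), np.float64(159.0), np.float64(7.0)), (np.float64(302.0), np.float64(160.0), np.float64(7.0)), (np.float64(302.0), np.float64(161.0), np.float64(7.0)), (np.float64(302.0), np.float64(162.0), np.float64(7.0)), (np.float64(302.0), np.float64(163.0), np.float64(7.0
ptr [(np.float64(277.5), np.float64(174.0), np.float64(6.0)), (np.float64(277.0), np.float64(175.0), np.float64(7.0)), (np.float64(277.0), np.float64(176.0), np.float64(7.0)), (np.float64(277.0), np.float64(177.0), np.float64(7.0)), (np.float64(277.0), np.float64(178.0), np.float64(7.0)), (np.float64(277.0), np.float64(179.0), np.float64(7.0)), (np.float64(277.0), np.float64(180.0), np.float64(7.0
F [-79.8 -98.4]
F [-79.8 -97.9]
F [-79.8 -97.4]
F [-79.8 -96.8]
F [-79.8 -96.3]
F [-79.8 -95.8]
F [-79.8 -95.3]
F [-79.8 -94.8]
F [-79.7 -94.2]
F [-79.7 -93.7]
F [-79.7 -93.2]
F [-80.  -92.7]
F [-80.  -92.1]
F [-79.7 -91.6]
F [-79.7 -91.1]
F [-79.4 -90.6]
P [-66.8 -89.5]
P [-66.5 -89. ]
P [-66.5 -88.4]
P [-66.5 -87.9]
P [-66.5 -87.4]
P [-66.4 -86.8]
P [-66.4 -86.3]
P [-66.4 -85.8]
P [-66.4 -85.2]
P [-66.4 -84.7]
remaining mm 13.319429408215555
```

View pics/g2.png

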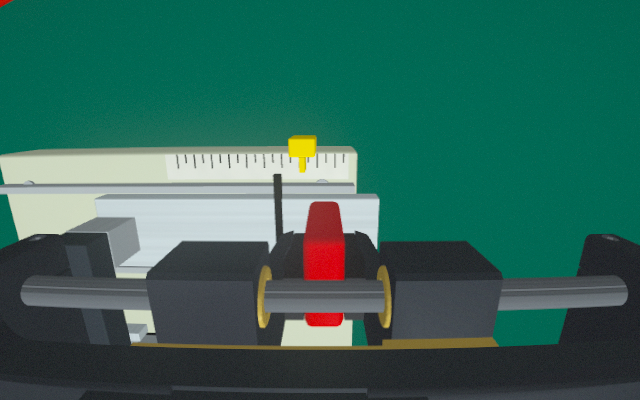

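View pics/g2b.png

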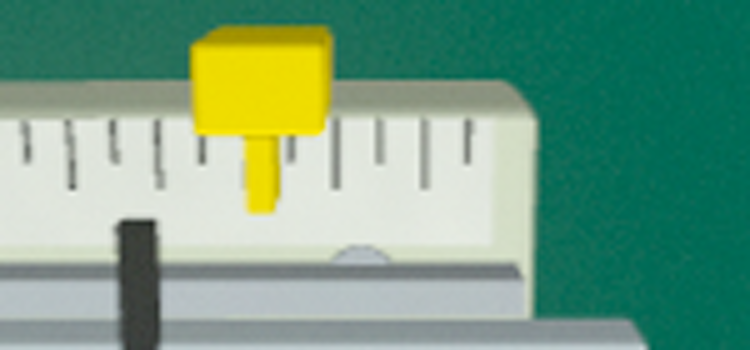

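Request:
carry_out(commands=[[0,0.003,0,0,0,0],[0,0.006,0,0,0,0],[0,0.008,0,0,0,0],[0,0.0095,0,0,0,0],[0,0.0105,0,0,0,0],[0,0.0105,0,0,0,0],[0,0.0105,0,0,0,0],[0,0.0105,0,0,0,0],[0,0.0105,0,0,0,0]])

```text
clock: 17.35
tool_pos: [0.5011, -0.0519, 0.068]
eef_rot: [-0.6, 0.8, -0.002, 0.001]
contact_force: [8.7, -2.4, -4.5]
opening: 0.173
```

```bash
python3 m.py g3 | cut -c1-300
```

```text
t 17.35 pos [ 0.5011 -0.0519  0.068 ] rot [-0.6003  0.7998 -0.0015  0.0013] F [ 8.7 -2.4 -4.5] op 0.173 q [ 0.59  1.05 -1.04  2.03  1.26  0.9   1.66]
fin [(np.float64(283.5), np.float64(157.0), np.float64(8.0)), (np.float64(284.0), np.float64(158.0), np.float64(7.0)), (np.float64(284.0), np.float64(159.0), np.float64(7.0)), (np.float64(284.0), np.float64(160.0), np.float64(7.0)), (np.float64(284.0), np.float64(161.0), np.float64(7.0)), (np.float6
ptr [(np.float64(277.5), np.float64(174.0), np.float64(6.0)), (np.float64(277.0), np.float64(175.0), np.float64(7.0)), (np.float64(277.0), np.float64(176.0), np.float64(7.0)), (np.float64(277.0), np.float64(177.0), np.float64(7.0)), (np.float64(277.0), np.float64(178.0), np.float64(7.0)), (np.float6
F [-80.1 -98.4]
F [-80.4 -97.9]
F [-80.3 -97.4]
F [-80.3 -96.9]
F [-80.3 -96.4]
F [-80.3 -95.8]
F [-80.3 -95.3]
F [-80.2 -94.8]
F [-80.2 -94.3]
F [-80.2 -93.8]
F [-80.2 -93.2]
F [-80.4 -92.7]
F [-80.2 -92.2]
F [-79.9 -91.7]
F [-79.9 -91.1]
F [-79.8 -90.6]
P [-76.7 -89.5]
P [-76.4 -89. ]
P [-76.4 -88.5]
P [-76.3 -87.9]
P [-76.3 -87.4]
P [-76.3 -86.9]
P [-76.3 -86.3]
P [-76.2 -85.8]
P [-76.2 -85.3]
P [-76.2 -84.7]
remaining mm 3.9389053347208858
```

View pics/g3b.png

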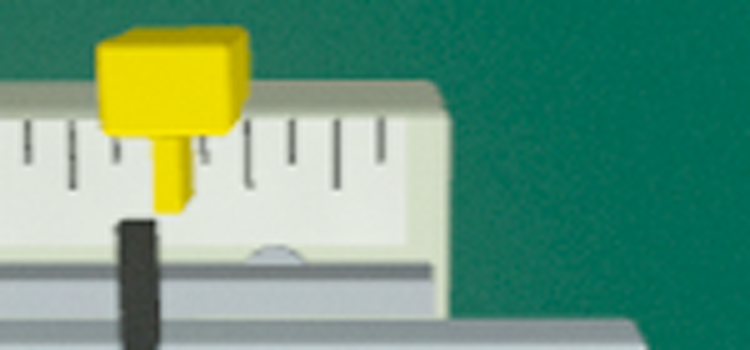

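Request:
carry_out(commands=[[0,0.001,0,0,0,0],[0,0.0018,0,0,0,0],[0,0.0023,0,0,0,0],[0,0.0023,0,0,0,0],[0,0.0023,0,0,0,0],[0,0.0023,0,0,0,0],[0,0.0023,0,0,0,0]])

```text
clock: 18.1
tool_pos: [0.4992, -0.0513, 0.068]
eef_rot: [-0.6, 0.8, -0.002, 0.001]
contact_force: [9.6, -2.6, -5.1]
opening: 0.179
```

```bash
cat > e.py <<'E'
from h import *
import sys
n=sys.argv[1]
for i in range(2):
    s=st();p=snap('wrist',n+'.png')
im=p['img'].astype(float)
cv2.imwrite('pics/'+n+'b.png',cv2.resize(p['img'][140:190,255:305],None,fx=12,fy=12,interpolation=cv2.INTER_NEAREST))
print('fin rows R,G,B mean 160-170'); 
a=im[160:170,266:296].mean(0)
for c,v in zip(range(266,296),a): print(c,np.round(v[::-1]).astype(int).tolist(),end=' ')
print('\nptr rows 176-181')
a=im[176:181,266:296].mean((0,2)); print(list(zip(range(266,296),np.round(a).astype(int).tolist())))
E
python3 e.py g4
```

```text
t 18.1 pos [ 0.4992 -0.0513  0.068 ] rot [-0.6002  0.7998 -0.0017  0.0014] F [ 9.6 -2.6 -5.1] op 0.179 q [ 0.58  1.05 -1.04  2.04  1.26  0.9   1.66]
t 18.15 pos [ 0.4992 -0.0513  0.068 ] rot [-0.6002  0.7998 -0.0017  0.0014] F [ 9.1 -2.7 -4.8] op 0.176 q [ 0.58  1.05 -1.04  2.04  1.26  0.9   1.66]
fin rows R,G,B mean 160-170
266 [224, 229, 220] 267 [224, 229, 220] 268 [215, 221, 212] 269 [195, 200, 191] 270 [215, 220, 212] 271 [224, 230, 221] 272 [224, 230, 221] 273 [225, 230, 222] 274 [224, 230, 221] 275 [225, 230, 220] 276 [232, 224, 163] 277 [237, 220, 0] 278 [238, 220, 0] 279 [238, 220, 0] 280 [237, 219, 0] 281 [231, 214, 0] 282 [207, 189, 0] 283 [188, 172, 0] 284 [192, 178, 29] 285 [216, 217, 196] 286 [214, 218, 210] 287 [204, 209, 200] 288 [221, 227, 217] 289 [226, 231, 222] 290 [226, 231, 222] 291 [226, 231, 222] 292 [226, 231, 222] 293 [226, 231, 222] 294 [226, 232, 222] 295 [184, 190, 180] 
ptr rows 176-181
[(266, 220), (267, 220), (268, 221), (269, 220), (270, 221), (271, 220), (272, 201), (273, 137), (274, 60), (275, 61), (276, 60), (277, 60), (278, 58), (279, 60), (280, 59), (281, 132), (282, 203), (283, 220), (284, 220), (285, 220), (286, 221), (287, 220), (288, 221), (289, 221), (290, 221), (291, 221), (292, 221), (293, 220), (294, 221), (295, 220)]
```

View pics/g4b.png

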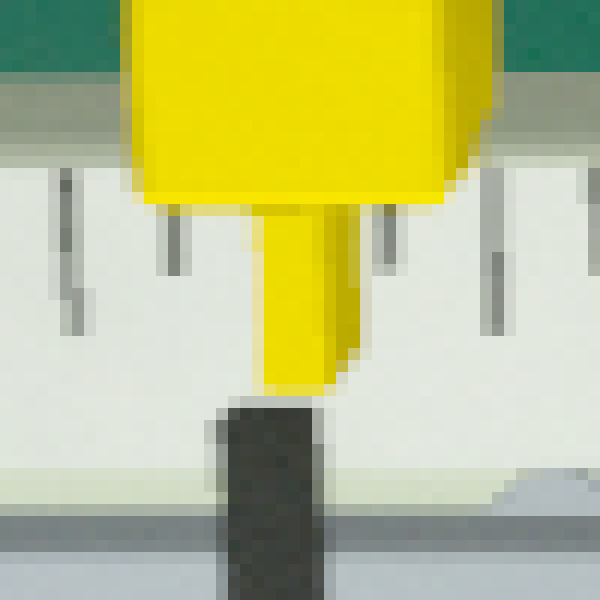

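Request:
carry_out(commands=[[0,0.0005,0,0,0,0],[0,0.0009,0,0,0,0],[0,0.0009,0,0,0,0],[0,0.0009,0,0,0,0],[0,0.0009,0,0,0,0],[0,0.0009,0,0,0,0]])

```text
clock: 18.8
tool_pos: [0.4984, -0.0511, 0.068]
eef_rot: [-0.6, 0.8, -0.002, 0.001]
contact_force: [10.2, -3.1, -5.9]
opening: 0.18
```

```bash
python3 e.py g5
```

```text
t 18.8 pos [ 0.4984 -0.0511  0.068 ] rot [-0.6002  0.7998 -0.0017  0.0015] F [10.2 -3.1 -5.9] op 0.18 q [ 0.58  1.05 -1.04  2.04  1.26  0.9   1.65]
t 18.85 pos [ 0.4984 -0.0511  0.068 ] rot [-0.6002  0.7998 -0.0017  0.0014] F [ 9.8 -3.4 -5.1] op 0.173 q [ 0.58  1.05 -1.04  2.04  1.26  0.9   1.65]
fin rows R,G,B mean 160-170
266 [224, 229, 221] 267 [213, 218, 210] 268 [198, 203, 195] 269 [218, 224, 215] 270 [224, 230, 221] 271 [224, 230, 221] 272 [224, 230, 221] 273 [224, 230, 221] 274 [228, 228, 190] 275 [235, 222, 78] 276 [238, 220, 0] 277 [238, 220, 0] 278 [238, 220, 0] 279 [238, 220, 0] 280 [219, 202, 0] 281 [194, 177, 0] 282 [188, 172, 0] 283 [202, 196, 118] 284 [215, 217, 195] 285 [203, 207, 199] 286 [215, 220, 211] 287 [226, 231, 221] 288 [226, 231, 222] 289 [226, 231, 222] 290 [226, 231, 222] 291 [226, 231, 222] 292 [226, 231, 222] 293 [210, 216, 206] 294 [157, 162, 153] 295 [208, 213, 204] 
ptr rows 176-181
[(266, 220), (267, 221), (268, 220), (269, 220), (270, 220), (271, 220), (272, 200), (273, 136), (274, 60), (275, 60), (276, 59), (277, 59), (278, 61), (279, 60), (280, 60), (281, 131), (282, 203), (283, 220), (284, 220), (285, 220), (286, 220), (287, 221), (288, 220), (289, 221), (290, 221), (291, 221), (292, 221), (293, 220), (294, 221), (295, 216)]
```

View pics/g5b.png

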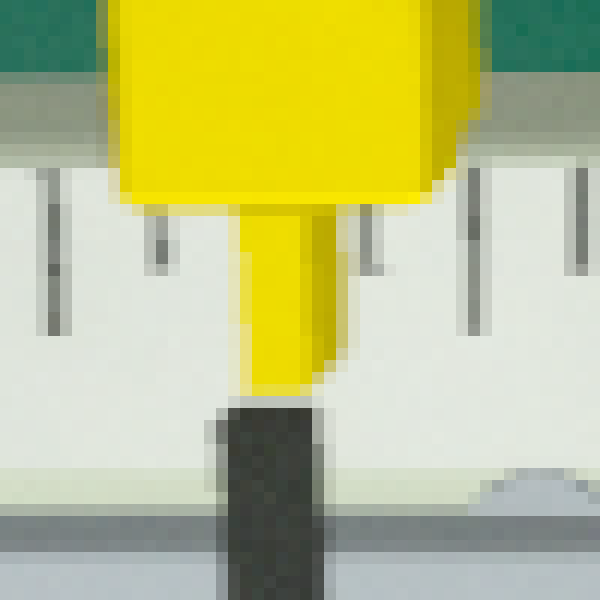

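Run:
```python
from h import *
s=st();p=r.snapshot('wrist');im=p['img'].astype(float)
ex=np.array([np.cos(-.282),np.sin(-.282)])
def frow(v):
    row=im[v]
    a=np.clip(1-row[270:278,0]/221,0,1).sum(); L=277.5-a       # left edge by blue fraction
    g=np.clip((row[278:283,2]-188)/(238-188),0,1).sum(); Rr=277.5+g
    return L,Rr
def prow(v):
    m=im[v].mean(1); a=np.clip((221-m[268:278])/161,0,1).sum(); b=np.clip((221-m[278:286])/161,0,1).sum()
    return 277.5-a,277.5+b
fs=[];ps=[]
for v in range(160,170,2):
    L,Rr=frow(v); w=[onplane(p,[c,v],.0545,s)[:2]@ex*1000 for c in (L,Rr)]; fs.append(np.mean(w)); print('F',v,round(L,2),round(Rr,2),np.round(w,2),np.round(np.mean(w),2))
for v in range(176,183,1):
    L,Rr=prow(v); w=[onplane(p,[c,v],.0545,s)[:2]@ex*1000 for c in (L,Rr)]; ps.append(np.mean(w)); print('P',v,round(L,2),round(Rr,2),np.round(w,2),np.round(np.mean(w),2))
print(np.mean(ps)-np.mean(fs))
```

```text
t 18.9 pos [ 0.4984 -0.0511  0.068 ] rot [-0.6002  0.7998 -0.0017  0.0014] F [ 9.4 -3.  -5.1] op 0.174 q [ 0.58  1.05 -1.04  2.04  1.26  0.9   1.65]
F 160 274.3 279.96 [517.77 514.82] 516.29
F 162 274.65 280.26 [517.62 514.7 ] 516.16
F 164 274.64 280.24 [517.67 514.75] 516.21
F 166 274.64 280.24 [517.71 514.79] 516.25
F 168 274.96 280.48 [517.59 514.7 ] 516.15
P 176 272.71 280.89 [518.95 514.64] 516.79
P 177 273.0 281.15 [518.82 514.52] 516.67
P 178 272.98 281.16 [518.85 514.54] 516.69
P 179 272.72 281.41 [519.01 514.42] 516.72
P 180 272.52 281.51 [519.14 514.39] 516.76
P 181 272.76 281.57 [519.04 514.38] 516.71
P 182 271.37 282.6 [519.8  513.85] 516.83
0.527572291406841
```

About 0.5–0.6 mm still short of the mark, so I'll nudge by 0.4 mm.

Request:
carry_out(commands=[[0,0.0004,0,0,0,0],[0,0.0004,0,0,0,0],[0,0.0004,0,0,0,0],[0,0.0004,0,0,0,0],[0,0.0004,0,0,0,0],[0,0.0004,0,0,0,0],[0,0.0004,0,0,0,0],[0,0.0004,0,0,0,0]])

```text
clock: 19.75
tool_pos: [0.498, -0.051, 0.068]
eef_rot: [-0.6, 0.8, -0.002, 0.001]
contact_force: [9.3, -2.7, -5.7]
opening: 0.179
```

```bash
python3 e.py g6 | head -2
python3 - <<'E'
from h import *
s=st();p=snap('side','s9.png');cv2.imwrite('pics/s9b.png',cv2.resize(p['img'][170:290,240:400],None,fx=5,fy=5,interpolation=cv2.INTER_CUBIC))
st()
E
```

```text
t 19.75 pos [ 0.498 -0.051  0.068] rot [-0.6002  0.7999 -0.0017  0.0014] F [ 9.3 -2.7 -5.7] op 0.179 q [ 0.58  1.05 -1.04  2.04  1.26  0.9   1.65]
t 19.8 pos [ 0.4981 -0.051   0.068 ] rot [-0.6002  0.7998 -0.0017  0.0015] F [ 9.6 -2.9 -5.2] op 0.178 q [ 0.58  1.05 -1.04  2.04  1.26  0.9   1.65]
t 19.85 pos [ 0.498 -0.051  0.068] rot [-0.6002  0.7998 -0.0017  0.0015] F [ 9.9 -2.1 -5.5] op 0.179 q [ 0.58  1.05 -1.04  2.04  1.26  0.9   1.65]
t 19.9 pos [ 0.4981 -0.051   0.068 ] rot [-0.6002  0.7998 -0.0018  0.0015] F [ 9.8 -2.6 -6. ] op 0.175 q [ 0.58  1.05 -1.04  2.04  1.26  0.9   1.65]
```

View pics/g6b.png

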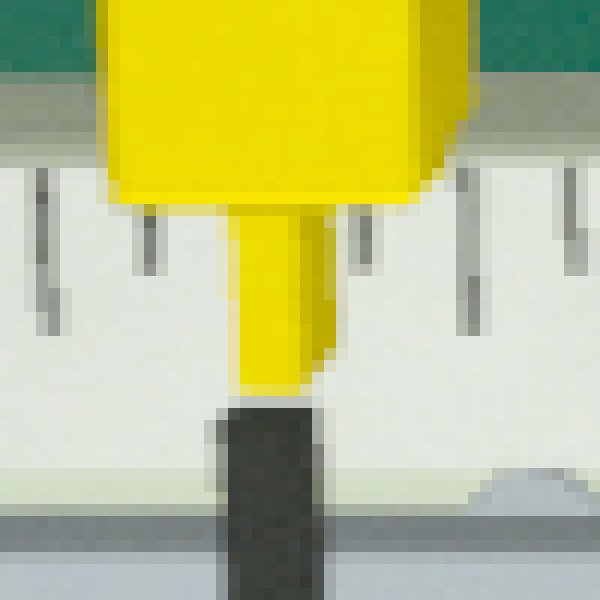

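View pics/s9b.png

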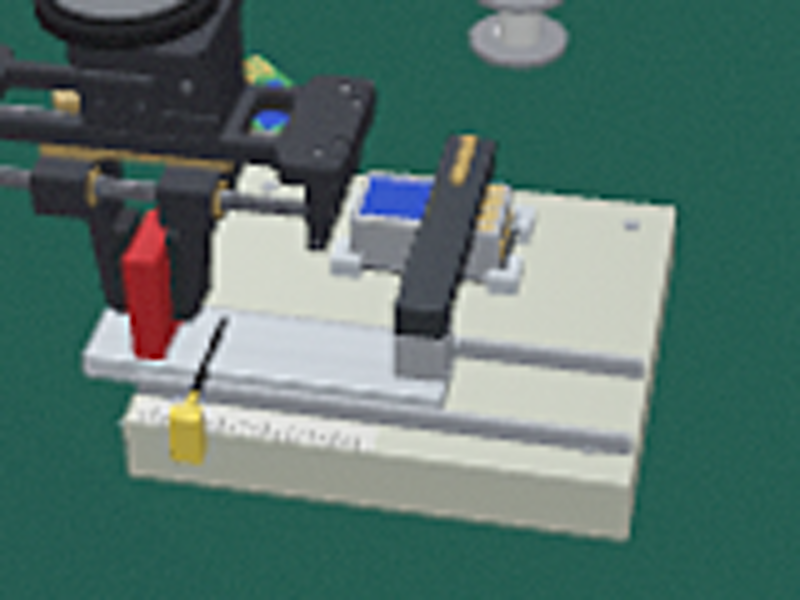

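The pointer tip meets the yellow fin in the wrist view, and the side view agrees. The module is seated flat with the probe bar passing over it. Handing in now.

Run:
```python
from h import *
print(r.finish_job()); st()
```

```text
the job is handed in; nothing more can be done
None
the job is handed in; nothing more can be done
```

I set the blue-topped module in the nest with its gold contacts towards the probe bar and let go of it. I then pulled the slide to the yellow mark by its red handle, and handed in at about 20 s still holding it there with the grip set to 45 N.

**Module:** The wrist view after release put it within about 1–1.5 mm of the nest centre, between all four corners. The last side view shows it flat, with the probe bar passing clear over it. At set-down the tool felt about 9 N upwards and 5 N sideways, which went away on release.

**Slide:** After a last 0.4 mm nudge, the close-up shows the pointer roughly 0.2 mm short of the mark and not past it. That figure is the last measured gap (about 0.6 mm) less the nudge; I did not measure it again. The side view agrees, and the pose and force (about 10 N of spring pull) were steady.

**Disagreement:** Two estimates of the pull did not match. The arm's position readings gave about 49 mm of travel, while the first camera estimate was 48 mm. I went by the close-up of pointer and mark together.

I never went near the orange-topped module, the reel or the screwdriver.

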